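# Lock the medicine drawer and tug-test it

## Robot

A 6-joint arm with a two-finger parallel gripper is mounted at the origin on the work surface. World frame = base frame: x ahead of the robot, y to its left, z up, the work surface at z = 0. Lengths are in m, angles in rad, forces in N, time in s.
With the tool pointing down it reaches from about 0.225 to 0.875 m from the base axis. Payload 3.4 kg.
Tool frame: the origin (TCP) lies on the centre line of the jaws, within the pads' length; the fingertips stand 19 mm ahead of it and the grasp point (between the pads) is the TCP; z points along the fingers, y is the direction in which the jaws open and shut (so a half turn about z gives the same grasp; the last joint's range is limited). The gripper opens to 85 mm and grips with 20 to 120 N. Pads are 22 mm wide; open, the fingers measure 114 mm over their backs; the gripper's body (76 mm by 85 mm) begins 54 mm behind the grasp point. The pads swing forward as they close: fully open they stand 13 mm farther back than shut.
Start: joints at [-1.269, 0.276, 1.505, -0, 1.361, -0.121], TCP at [0.236, -0.524, 0.223] pointing down, gripper open.
Joint ranges: [-2.89, 2.89], [-0.75, 2.08], [0.22, 2.7], [-1.18, 4.32], [0.11, 2.71], [-2.7, 2.7]. Speed limits (rad/s): [2.57, 2.57, 3.14, 3.14, 3.14, 3.14].

## Interface

Orientations are given as a unit quaternion [w, x, y, z].
In Python, from rig import monitor, eyes, manip, models gives the robot as it stands.
- The arm moves only by the tool send_rows, never from a script. Its argument "deltas" is a list of rows, each an object with "dp": the shift along the world's x, y, z each as a share of 0.12 m, from -1 to 1, a list of three; "rotation": the turn, a rotation vector about the world's x, y, z each as a share of 0.5 rad, from -1 to 1, a list of three. In form: [{"dp": [dx, dy, dz], "rotation": [rx, ry, rz]}, ...]. A call has 1 to 12 rows; each row is the pose to reach, as a shift and turn from the pose commanded when the call began; what a row does not reach only later rows make up. A row lasts 1/12 s, in which the tool goes at most 41.7 mm and 7.16 degrees, less where a joint would pass 70% of its speed; a pose out of reach is approached as far as the arm can. A call with a number of a shift or a turn outside -1 to 1 is refused whole. A call with a gripper value outside its range is refused whole. "fingers" is the closure, from -1 (fully open) to 1 (shut), set as the call begins (left out, the last holds). The fingers move at their own pace and stop on an object; "grip_force" is the grip in N (left out, the last holds). Time passes only in rows, so rows that repeat a pose let the fingers close. It gives the time, the measured TCP pose, the force and the opening at its end, in the units of the state.
- monitor.get_state(): the state, without advancing time (a new reading comes with each control period).
- eyes.get_image(name): name is "side" or "top" or "wrist"; returns a dict with "color" (420x560x3 uint8, red, green, blue), "depth" (420x560 float32, m along the optical axis (not along the pixel's ray), 0 where there is no reading), "mtx" (3x3 intrinsics, pixels), "rvec" (rotation vector, rad) and "tvec" (3), from world to camera coordinates, as OpenCV has them. Camera axes: x right, y down, z forward; pixel columns grow to the right and rows downward; lengths in m; the calibration is good to about 2 mm. A picture is of the moment at which its call begins.
- manip.sign_off(): hands the job in, once; it reports no verdict.
Trained networks look in a picture, given as the dict that the camera call returned (one of the last four; its "shot" number tells which), for a name from the list of things; names that differ only in an ending like _2 or _b are one class to them, and where a whole thing is asked for, a point or a joint stands for the part that bears it (a point fixed in the world has none). Each returns a list of dicts, best first, with "score" (0 to 1); they miss things now and then, are a little off and sometimes report something else, mostly with a low value. They report only what shows in the picture. A call takes as long as a camera call.
- models.find_in(name, picture): "box" ([left, top, right, bottom] in pixels, round what is visible of it).
The state is a dict: "clock": time; "qpos": joint angles; "qd": joint speeds; "effort": joint torques, N m; "position": TCP position; "ee_rot": TCP orientation; "contact_force": force on the tool from outside, world axes, zero at the start; "moment": the same for the moment, N m; "width": finger opening in m.
Only numpy, scipy, OpenCV 4.12 (cv2) and the standard library are available. Lean on these libraries where they do the work, as an engineer would, in place of code of your own. Each camera call takes 0.05 s, during which the arm holds its last target.

## Task

One of the two white drawer units on the bench has a big bail pull and a wing latch on top: push its drawer fully home, then turn the wing latch a quarter turn clockwise (seen from above) to its stop. Then prove that the lock holds: tug the pull straight out with about 12 newtons, hold that for a second, never more than 18, and let go, leaving the drawer shut and locked. Leave the jar on the unit and everything else standing where it is.

Things in the scene. Friction and masses are not known exactly. Their poses are not given: they have to be found in the camera images.
- unit: The unit to lock: white steel, 220 deep (its x) x 220 wide (its y) x 130 mm high, fixed, with one blue drawer front 118 mm high. Origin under its centre at bench height, z up; its front faces its own -x, roughly to the robot. The other white unit (two shallow drawers, cup pulls, no wing latch) may stand on either side and is not touched.
- drawer (a joint): How far the drawer stands out, m: 0 = home against its stop (its face then 110 mm before the unit's origin), growing towards the unit's -x; starts 0.03 to 0.055. Slides stiffly (2.5 N), stays where left. It must be home within 5 mm or the latch will not turn or catch. Once locked it still has 7 mm of play before the lock takes the load, and may stay there.
- pull (a joint): How far the sprung bail pull is drawn out from the drawer front, m: 0 at rest, stop at 0.03. Its spring takes 800 N per m with no preload, so 12 N draws it 0.015 and 18 N draws it 0.0225; it springs back when let go. Pushed inward it is solid and moves the drawer.
- pull_bar (a point): Middle of the cross bar of the steel bail pull, 105 mm above the bench. The bar is 12 mm thick, level, along the unit's y, 120 mm long, held by a 10 mm rod at each end. At rest its centre line stands 68 mm before the drawer's face: an opening of 62 x 110 mm behind it, free from above down to the bench.
- wing (a joint): Angle of the wing latch, rad: 0 = unlocked (wing along the unit's x), growing clockwise seen from above, stop at 1.571 = locked (wing along the unit's y). Starts 0 to 0.3, stays where it is left; turning takes about 0.15 N m. Below the unit's top it turns a cam that blocks the drawer from coming out.
- wing_axis (a point): On the upright axis of the wing latch, half-way up its wing: 159 mm above the bench, 80 mm behind the unit's front, mid-width. The wing is a dark steel bar 80 mm long, 12 thick, 30 high (top 174 mm above the bench, underside 14 mm above the unit's top), on a hub 26 mm across.
- wing_front_end (a point): Middle of that end of the wing which points to the robot when unlocked (40 mm from the axis, half-way up the wing); turning to locked takes it a quarter circle to the unit's +y side.
- jar: Bystander: amber glass jar standing on top of the unit near its back, 52 mm wide, 60 mm high; origin under its centre.
- bowl: Bystander: steel bowl on the bench near the robot, 100 mm wide, 45 mm high; origin under its centre.
- saline_a: Bystander: clear bottle with a green cap at the left, 66 mm wide, 190 mm high; origin under its centre.
- saline_b: Bystander: clear bottle with an orange cap at the right, 66 mm wide, 190 mm high; origin under its centre.
- carton: Bystander: brown carton at the left, 120 x 80 x 60 mm; origin under its centre.
- glove_box: Bystander: pale box at the right, 220 x 120 x 80 mm; origin under its centre.
- tablets: Bystander: white tablet jar on top of the other unit, 48 mm wide, 70 mm high; origin under its centre.

How it is judged:
By the outcome, as a careful person would: the job done as asked, in the order asked, and still so for the second after the job is handed in, with the robot touching nothing.
It also fails if it takes over 64 s, if anything falls off the work surface, if the arm or the gripper's body presses on something with over 40 N, if the wrist force passes 120 N, or if a joint passes its speed limit or range.

## Working session

There is one attempt and no reset: what is moved stays moved. The work goes in short steps, Python scripts to look and compute and a tool call to move; the robot and the scene stay as the last step left them, time stands still between calls to the robot, and variables do not carry over. Pictures are saved under pics/ and viewed, and the job is handed in when it is done.

Besides the shell and the picture viewer there is one more tool, called after "Request:" by a JSON object that holds its "name" and its "arguments". send_rows: Moves the arm, as the interface text tells. Its arguments: {"type":"object","properties":{"deltas":{"type":"array","items":{"type":"object","properties":{"dp":{"type":"array","items":{"type":"number"}},"rotation":{"type":"array","items":{"type":"number"}}}}},"fingers":{"type":"number"},"grip_force":{"type":"number"}},"required":["deltas"]}

```bash
mkdir -p pics; ls; cat > h.py <<'E'
import numpy as np, cv2
from rig import monitor, eyes, manip, models
def save(p,n): cv2.imwrite('pics/'+n+'.png',cv2.cvtColor(p['color'],cv2.COLOR_RGB2BGR))
def cloud(p):
    d=p['depth'];K=p['mtx'];R,_=cv2.Rodrigues(np.array(p['rvec'],float));t=np.array(p['tvec'],float).ravel()
    v,u=np.mgrid[:d.shape[0],:d.shape[1]]
    c=np.stack([(u-K[0,2])/K[0,0]*d,(v-K[1,2])/K[1,1]*d,d],-1)
    w=(c-t)@R
    w[d==0]=np.nan
    return w
def proj(p,X): 
    return cv2.projectPoints(np.array(X,float).reshape(-1,3),np.array(p['rvec'],float),np.array(p['tvec'],float),p['mtx'],None)[0].reshape(-1,2)
E
python3 - <<'E'
from h import *
s=monitor.get_state();print(s)
for n in ['top','side']:
    p=eyes.get_image(n);save(p,n+'0')
    np.savez('pics/'+n+'0.npz',**{k:v for k,v in p.items()})
    for o in ['unit','drawer','pull','wing','jar','bowl','saline_a','carton','glove_box','tablets']:
        print(n,o,[(np.round(r['box']),round(r['score'],2)) for r in models.find_in(o,p)[:3]])
E
```

```text
pics
{'clock': 0.0, 'qpos': array([-1.26901534e+00,  2.76616597e-01,  1.50616602e+00, -2.04343401e-05,
        1.36072091e+00, -1.20993495e-01]), 'qd': array([-8.86601242e-05,  4.44488099e-04,  5.80871206e-04,  8.58401798e-04,
       -2.64162827e-04, -4.57110532e-04]), 'effort': array([-2.19253539e-03, -4.16780412e+01, -2.45805359e+01, -3.18676848e-04,
        1.10628139e-02, -1.09405715e-05]), 'position': array([ 0.23573943, -0.52383048,  0.22161433]), 'ee_rot': array([-9.50632739e-04,  9.77739895e-01,  2.09818459e-01, -9.61975323e-05]), 'contact_force': array([ 0.62607983, -0.17331238,  0.31558402]), 'moment': array([0.0643674 , 0.01311152, 0.01780227]), 'width': 0.08560231551940133}
top unit [(array([281., 151., 345., 251.]), 0.97)]
top drawer [(array([289., 210., 342., 245.]), 0.7), (array([294., 150., 310., 167.]), 0.45)]
top pull [(array([299., 228., 336., 249.]), 0.47), (array([137., 184., 162., 205.]), 0.33)]
top wing [(array([311., 175., 318., 200.]), 0.54)]
top jar [(array([293., 153., 309., 167.]), 0.57)]
top bowl [(array([254., 243., 277., 270.]), 0.84)]
top saline_a [(ar
[... 401 characters left out ...]
42.]), 0.78), (array([192., 217., 240., 263.]), 0.51)]
side drawer [(array([311.,  98., 344., 133.]), 0.7), (array([192., 215., 255., 289.]), 0.68)]
side pull [(array([193., 214., 234., 262.]), 0.88)]
side wing [(array([252., 241., 276., 269.]), 0.69)]
side jar [(array([296., 250., 316., 281.]), 0.58)]
side bowl [(array([227., 186., 254., 206.]), 0.95), (array([168., 332., 202., 378.]), 0.57)]
side saline_a [(array([298., 253., 316., 281.]), 0.71), (array([171., 332., 202., 380.]), 0.69), (array([365., 114., 387., 167.]), 0.61)]
side carton [(array([312.,  96., 343., 133.]), 0.56)]
side glove_box [(array([ 53., 276., 149., 373.]), 0.88)]
side tablets [(array([341., 179., 358., 206.]), 0.71)]
```

View pics/top0.png

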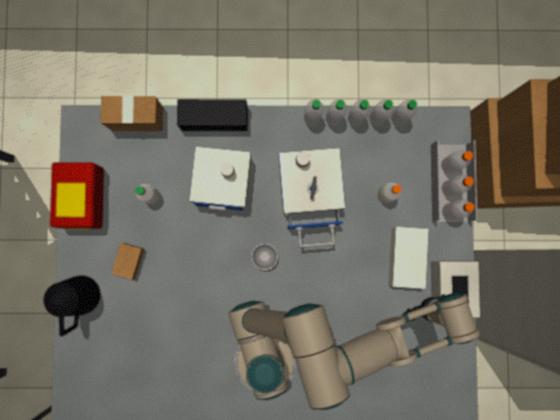

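View pics/side0.png

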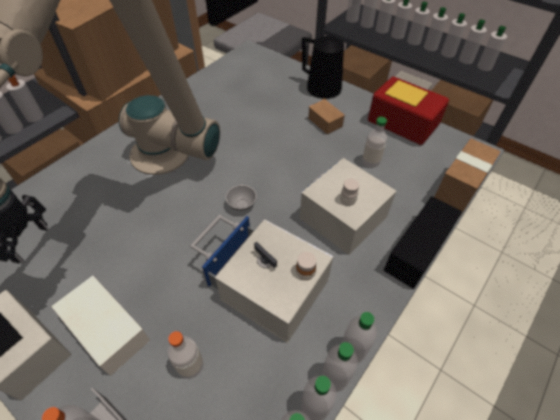

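```bash
python3 - <<'E'
from h import *
for n in ['top0','side0']:
    p=dict(np.load('pics/'+n+'.npz',allow_pickle=True)); w=cloud(p)
    v,u=np.mgrid[:420,:560]
    C=p['color'].astype(float)
    R,_=cv2.Rodrigues(p['rvec']); print(n,'cam pos',-R.T@p['tvec'].ravel(), p['mtx'][0,0])
    boxes={'top0':[281,151,345,251],'side0':[189,214,336,342]}[n]
    m=(u>=boxes[0])&(u<=boxes[2])&(v>=boxes[1])&(v<=boxes[3])&~np.isnan(w[...,0])
    for name,zl,zh in [('wing',.165,.185),('unittop',.122,.138),('bar',.098,.116),('jar',.180,.2)]:
        q=w[m&(w[...,2]>zl)&(w[...,2]<zh)]
        print(name,len(q)); 
        if len(q)<3: continue
        r=cv2.minAreaRect(q[:,:2].astype(np.float32)); print(r, q.mean(0), q.min(0),q.max(0))
E
```

```text
top0 cam pos [ 0.41559508 -0.01981574  2.06399546] 537.9293366907802
wing 108
((0.6869049668312073, -0.15316253900527954), (0.16705943644046783, 0.04416947066783905), 20.34195899963379) [ 0.67443448 -0.1580506   0.1755378 ] [ 0.60323266 -0.18047275  0.16509538] [ 0.76648825 -0.10992475  0.18489135]
unittop 2929
((0.6126390695571899, -0.17283391952514648), (0.3411518633365631, 0.22131265699863434), 3.8510255813598633) [ 0.66483206 -0.17116306  0.12987671] [ 0.44555758 -0.2850266   0.12200271] [ 0.78112567 -0.05704433  0.13798607]
bar 298
((0.6047234535217285, -0.17109599709510803), (0.3432118594646454, 0.2178436517715454), 3.309413433074951) [ 0.48497144 -0.18336651  0.10958439] [ 0.4311067  -0.27948754  0.09876376] [ 0.78233103 -0.05751286  0.11595939]
jar 140
((0.6886513829231262, -0.15292353928089142), (0.15933814644813538, 0.04512326046824455), 20.571767807006836) [ 0.73800217 -0.13507044  0.1899029 ] [ 0.60950907 -0.17972345  0.18012726] [ 0.76522187 -0.11197225  0.19998631]
side0 cam pos [ 0.99779181 -0.5743544   1.02934646] 400.88458820747286
wing 235
((0.6893851161003113, -0.1
[... 181 characters left out ...]
437  0.18494458]
unittop 5865
((0.6754565834999084, -0.18771246075630188), (0.2209835648536682, 0.508125901222229), 4.653645992279053) [ 0.67739797 -0.18305633  0.13020317] [ 0.55721351 -0.44516915  0.12204059] [0.79244939 0.06923208 0.13760015]
bar 924
((0.649142861366272, -0.1590828001499176), (0.4111934304237366, 0.36354461312294006), 47.94139862060547) [ 0.57952811 -0.19348656  0.10820689] [ 0.43465085 -0.4334976   0.09801517] [0.79342875 0.06666027 0.11598402]
jar 282
((0.7442760467529297, -0.13576072454452515), (0.045296452939510345, 0.04409416764974594), 58.77656555175781) [ 0.74576514 -0.13726044  0.18963774] [ 0.72102819 -0.15861425  0.18001062] [ 0.76725666 -0.11134132  0.19552893]
```

The top view shows the latch unit at pixels (281–345, 150–213). Its wing is near (313,188), the jar is at (302,160), and the drawer stands out with its bail pull near (317,238). Next I'll fit the poses.

```bash
python3 - <<'E'
from h import *
for n in ['top0','side0']:
    p=dict(np.load('pics/'+n+'.npz',allow_pickle=True)); w=cloud(p)
    C=p['color'].astype(float)
    ok=~np.isnan(w[...,0])
    X,Y,Z=w[...,0],w[...,1],w[...,2]
    m=ok&(abs(Z-.130)<.006)&(X>.545)&(X<.81)&(Y>-.31)&(Y<-.03)&(C[...,0]>120)&(C.std(-1)<40)
    nl,lab,st,ce=cv2.connectedComponentsWithStats(m.astype(np.uint8))
    k=1+np.argmax(st[1:,4]); q=w[lab==k]
    r=cv2.minAreaRect(q[:,:2].astype(np.float32)); print(n,'top',r,len(q), np.median(q[:,2]))
    b=cv2.boxPoints(r);print(b)
    # wing
    m=ok&(Z>.160)&(Z<.185)&(X>.58)&(X<.70)&(Y>-.23)&(Y<-.11)
    q=w[m]; c=q.mean(0); U,S,V=np.linalg.svd(q[:,:2]-c[:2],full_matrices=False); 
    print('wing',len(q),c,V[0],np.degrees(np.arctan2(V[0][1],V[0][0]))); e=(q[:,:2]-c[:2])@V[0];print(e.min(),e.max())
    # bar
    m=ok&(Z>.085)&(Z<.120)&(X>.38)&(X<.46)&(Y>-.3)&(Y<-.05)
    q=w[m]; print('bar',len(q),q.mean(0),q.min(0),q.max(0))
    if len(q)>5:
        f=np.polyfit(q[:,1],q[:,0],1);print(f,np.degrees(np.arctan(f[0])))
    # drawer front: blue
    m=ok&(C[...,2]>C[...,0]+25)&(X>.4)&(X<.62)&(Y>-.33)&(Y<-.03)&(Z>.01)
    q=w[m];print('blue',len(q),q.min(0),q.max(0),np.median(q,0))
    im=cv2.resize(p['color'][130:290,180:380],(800,640),interpolation=cv2.INTER_CUBIC)[:600]
    cv2.imwrite('pics/z'+n+'.png',im[...,::-1])
E
```

```text
top0 top ((0.6729252338409424, -0.16825246810913086), (0.22060120105743408, 0.21970252692699432), 4.716228485107422) 2502 0.12989568242318364
[[ 0.55396605 -0.06784215]
 [ 0.5720302  -0.28680077]
 [ 0.7918844  -0.26866278]
 [ 0.7738203  -0.04970416]]
wing 80 [ 0.64165582 -0.17053087  0.17311732] [-0.9869541   0.16100186] 170.7349476142311
-0.04144001444355737 0.0386730436679281
bar 134 [ 0.44242217 -0.18303453  0.10851671] [ 0.4311067  -0.25103995  0.09508468] [ 0.45664707 -0.1231296   0.11878695]
[-0.05213031  0.43288052] -2.9841453484832683
blue 188 [ 0.50085404 -0.27948754  0.0103379 ] [ 0.53123602 -0.08280268  0.13106816] [ 0.51414607 -0.18084843  0.11513572]
side0 top ((0.6740474104881287, -0.17028909921646118), (0.2213117629289627, 0.22185322642326355), 4.828157901763916) 5659 0.13025434262714994
[[ 0.55444777 -0.06906973]
 [ 0.5731206  -0.29013574]
 [ 0.79364705 -0.27150846]
 [ 0.7749742  -0.05044246]]
wing 184 [ 0.64684462 -0.17497705  0.17134763] [ 0.98777811 -0.15586662] -8.967060734638782
-0.04147279279329864 0.0373595491472673
bar 206 [ 0.44545581 -0.18907666  0.10935171] [ 0.43465085 -0.25385706  0.10151263] [ 0.45852085 -0.12318392  0.1150458 ]
[-0.06076405  0.43396674] -3.477248046052263
blue 851 [ 0.49953784 -0.28316494  0.02812097] [ 0.52980164 -0.08661118  0.12196119] [ 0.51932864 -0.19183193  0.09467405]
```

View pics/ztop0.png

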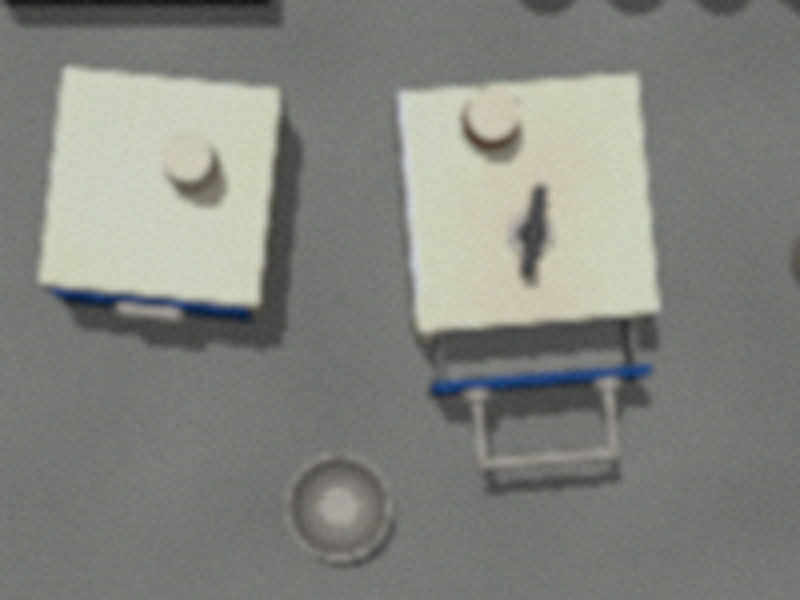

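View pics/zside0.png

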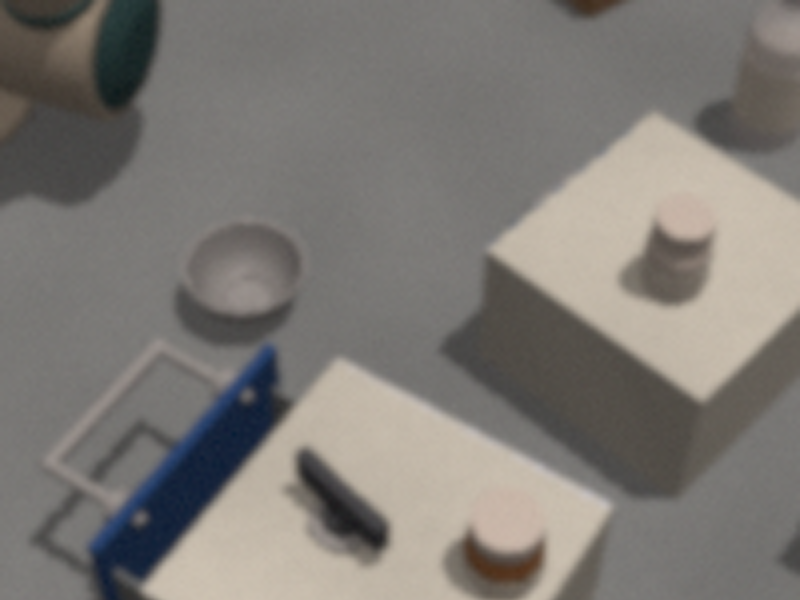

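```bash
cat >> h.py <<'E'
TH=np.radians(4.75);UX=np.array([np.cos(TH),np.sin(TH)]);UY=np.array([-UX[1],UX[0]]);UC=np.array([.6735,-.1693])
def tou(q): d=np.asarray(q)[...,:2]-UC; return np.stack([d@UX,d@UY],-1)
def tow(a,b): return UC+a*UX+b*UY
E
python3 - <<'E'
from h import *
for n in ['top0','side0']:
    p=dict(np.load('pics/'+n+'.npz',allow_pickle=True)); w=cloud(p);C=p['color'].astype(float)
    ok=~np.isnan(w[...,0]);u=tou(w);Z=w[...,2]
    m=ok&(Z>.09)&(Z<.122)&(u[...,0]>-.27)&(u[...,0]<-.17)&(abs(u[...,1])<.045)
    print(n,'bar',m.sum(),np.percentile(u[m][:,0],[0,25,50,75,100]),w[m].mean(0))
    m=ok&(Z>.09)&(Z<.122)&(u[...,0]>-.27)&(u[...,0]<-.17)&(abs(u[...,1])<.09)
    print('ybounds',np.percentile(u[m][:,1],[0,3,50,97,100]))
    m=ok&(C[...,2]>C[...,0]+25)&(Z>.03)&(u[...,0]<-.12)&(u[...,0]>-.22)&(abs(u[...,1])<.12)
    print('blue',np.percentile(u[m][:,0],[0,5,25,50,75,95,100]))
print(tow(-.03,0),tow(-.178-.05,0))
E
```

```text
top0 bar 81 [-0.23913741 -0.2362347  -0.23342085 -0.23016621 -0.2273395 ] [ 0.44105183 -0.18878801  0.10873013]
ybounds [-0.07102264 -0.06296678  0.00368935  0.06493561  0.07165772]
blue [-0.16539195 -0.16523674 -0.16362423 -0.16086959 -0.15789724 -0.15559343
 -0.15434556]
side0 bar 127 [-0.23789722 -0.232717   -0.22919364 -0.22746203 -0.22435859] [ 0.44426662 -0.18812232  0.10945409]
ybounds [-0.07351181 -0.06574954 -0.00765338  0.06075507  0.06618833]
blue [-0.17068692 -0.16207835 -0.15584449 -0.15477776 -0.15401485 -0.15312796
 -0.15194577]
[ 0.64360303 -0.17178425] [ 0.44628307 -0.18818027]
```

Request:
{"name": "send_rows", "arguments": {"deltas": [{"dp": [0.1,0.1,0.2],"rotation": [0,0,0.16]},{"dp": [0.2,0.3,0.2],"rotation": [0,0,0.34]},{"dp": [0.35,0.55,0.2],"rotation": [0,0,0.52]},{"dp": [0.47,0.75,0.2],"rotation": [0,0,0.68]},{"dp": [0.57,0.93,0.2],"rotation": [0,0,0.82]}], "fingers": 0.0, "grip_force": 30}}

```text
clock: 1.52
position: [0.3051, -0.4112, 0.2467]
ee_rot: [0.0, 0.914, 0.406, 0.0]
contact_force: [0.1, -0.6, -1.1]
width: 0.0427
```

Request:
{"name": "send_rows", "arguments": {"deltas": [{"dp": [0.12,0.18,0],"rotation": [0,0,0.16]},{"dp": [0.24,0.37,0],"rotation": [0,0,0.34]},{"dp": [0.35,0.55,0],"rotation": [0,0,0.52]},{"dp": [0.47,0.75,0],"rotation": [0,0,0.68]},{"dp": [0.57,0.93,0],"rotation": [0,0,0.82]}]}}

```text
clock: 1.93
position: [0.3734, -0.2998, 0.2467]
ee_rot: [0.0, 0.812, 0.584, 0.0]
contact_force: [-0.4, -0.4, 0.3]
width: 0.0426
```

Request:
{"name": "send_rows", "arguments": {"deltas": [{"dp": [0.12,0.18,0],"rotation": [0,0,0.16]},{"dp": [0.24,0.37,0],"rotation": [0,0,0.34]},{"dp": [0.35,0.55,0],"rotation": [0,0,0.52]},{"dp": [0.47,0.75,0],"rotation": [0,0,0.68]},{"dp": [0.575,0.93,0],"rotation": [0,0,0.82]},{"dp": [0.575,0.93,0],"rotation": [0,0,0.82]},{"dp": [0.575,0.93,0],"rotation": [0,0,0.82]}]}}

```text
clock: 2.52
position: [0.4421, -0.1888, 0.2466]
ee_rot: [0.0, 0.677, 0.736, -0.0]
contact_force: [-0.2, -0.6, 0.8]
width: 0.0424
```

```bash
cat >> h.py <<'E'
from scipy.spatial.transform import Rotation as Ro
def st():
    s=monitor.get_state();q=s['ee_rot'];R=Ro.from_quat([q[1],q[2],q[3],q[0]]).as_matrix()
    print('t',round(s['clock'],2),'pos',s['position'].round(4),'yang',round(np.degrees(np.arctan2(R[1,1],R[0,1])),2),'z',R[:,2].round(3),'F',s['contact_force'].round(2),'M',s['moment'].round(2),'w',round(s['width'],4),'u',tou(s['position']).round(4),'Fu',(s['contact_force'][:2]@UX).round(2))
    return s,R
E
python3 - <<'E'
from h import *
s,R=st()
p=eyes.get_image('wrist');save(p,'w1');np.savez('pics/w1.npz',**p)
w=cloud(p);u=tou(w);Z=w[...,2]
m=(Z>.09)&(Z<.122)&(u[...,0]>-.27)&(u[...,0]<-.17)&(abs(u[...,1])<.045)
print(m.sum());print(np.percentile(u[m],[0,25,50,75,100],axis=0), w[m].mean(0))
E
```

```text
t 2.52 pos [ 0.4421 -0.1888  0.2466] yang 4.81 z [ 0. -0. -1.] F [-0.24 -0.55  0.76] M [ 0.01  0.03 -0.05] w 0.0424 u [-0.2323 -0.0003] Fu -0.28
1206
[[-0.23999062 -0.04482645]
 [-0.23685406 -0.02083566]
 [-0.23400767  0.00202222]
 [-0.23118998  0.02400337]
 [-0.22818218  0.04475289]] [ 0.44017633 -0.18729485  0.10964724]
```

View pics/w1.png

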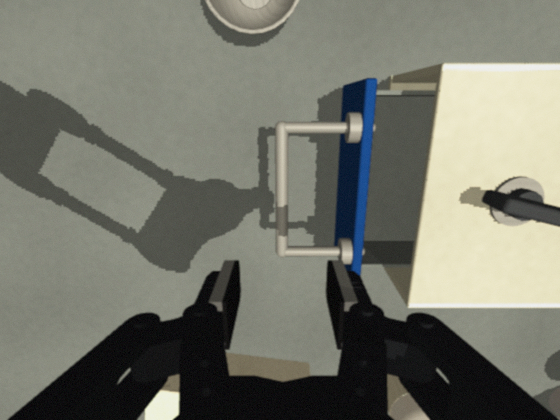

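The wrist view shows the bail bar at about u (281, 185), between the two jaws, with clear space on both sides. I'll go down now.

Request:
{"name": "send_rows", "arguments": {"deltas": [{"dp": [-0.01,0,-0.3],"rotation": [0,0,0]},{"dp": [-0.015,0,-0.6],"rotation": [0,0,0]},{"dp": [-0.015,0,-0.85],"rotation": [0,0,0]},{"dp": [-0.015,0,-1],"rotation": [0,0,0]},{"dp": [-0.015,0,-1],"rotation": [0,0,0]}]}}

```text
clock: 2.98
position: [0.4364, -0.1891, 0.1228]
ee_rot: [-0.004, 0.678, 0.735, -0.001]
contact_force: [-0.1, 0.5, 0.8]
width: 0.0427
```

Request:
{"name": "send_rows", "arguments": {"deltas": [{"dp": [0,0,-0.17],"rotation": [0,0,0]},{"dp": [0,0,-0.17],"rotation": [0,0,0]},{"dp": [0,0,-0.17],"rotation": [0,0,0]}]}}

```text
clock: 3.23
position: [0.4397, -0.1903, 0.1067]
ee_rot: [-0.0, 0.678, 0.735, -0.0]
contact_force: [0.7, 0.7, 0.1]
width: 0.0426
```

Request:
{"name": "send_rows", "arguments": {"deltas": [{"dp": [0,0,0],"rotation": [0,0,0]},{"dp": [0,0,0],"rotation": [0,0,0]},{"dp": [0,0,0],"rotation": [0,0,0]},{"dp": [0,0,0],"rotation": [0,0,0]},{"dp": [0,0,0],"rotation": [0,0,0]},{"dp": [0,0,0],"rotation": [0,0,0]}], "fingers": 1, "grip_force": 30}}

```text
clock: 3.73
position: [0.4401, -0.1896, 0.1064]
ee_rot: [0.0, 0.677, 0.736, 0.0]
contact_force: [0.7, 0.3, -0.9]
width: 0.0001
```

```bash
python3 -c "
from h import *
st()"
```

```text
t 3.73 pos [ 0.4401 -0.1896  0.1064] yang 4.71 z [ 0.001 -0.    -1.   ] F [ 0.69  0.27 -0.88] M [0.03 0.03 0.01] w 0.0001 u [-0.2343 -0.0009] Fu 0.71
```

```bash
python3 -c "
from h import *
for n in ['wrist','side']:
    p=eyes.get_image(n);save(p,n+'2');np.savez('pics/'+n+'2.npz',**p)
    if n=='side':
        x,y=proj(p,[.44,-.19,.1])[0].astype(int);print(x,y)
        cv2.imwrite('pics/side2z.png',cv2.resize(p['color'][y-60:y+60,x-75:x+75],(750,600),interpolation=cv2.INTER_CUBIC)[...,::-1])
st()"
```

```text
205 231
t 3.83 pos [ 0.44   -0.1896  0.1062] yang 4.71 z [ 0. -0. -1.] F [-0.62  0.21 -0.51] M [ 0.05 -0.03 -0.06] w 0.0003 u [-0.2344 -0.0008] Fu -0.6
```

View pics/wrist2.png

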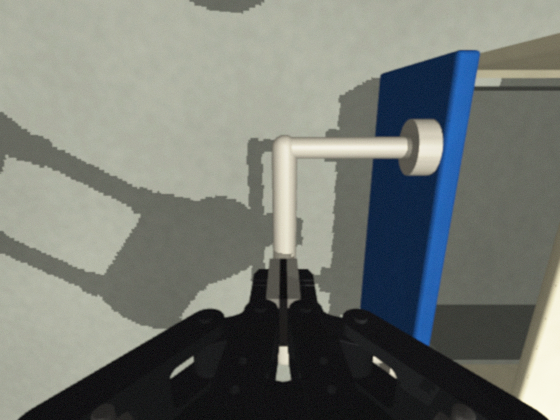

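View pics/side2z.png

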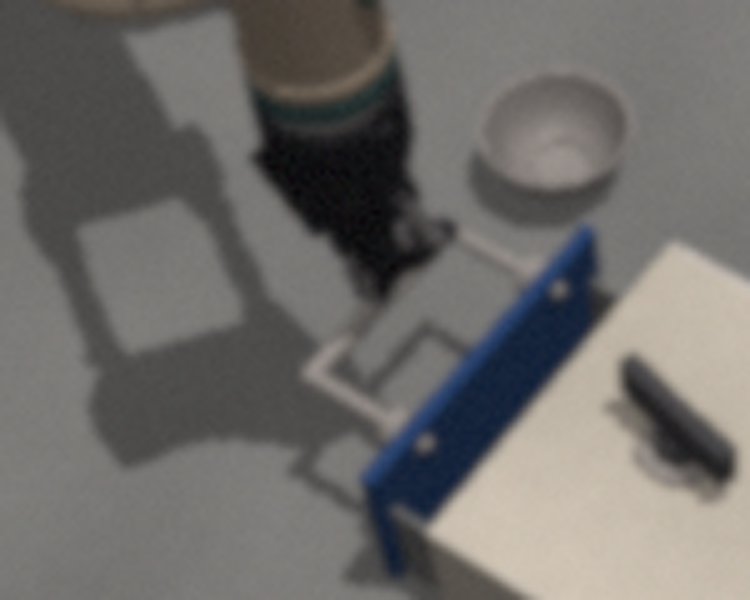

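```bash
python3 -c "
from h import *
p=dict(np.load('pics/wrist2.npz'))
cv2.imwrite('pics/w2z.png',cv2.resize(p['color'][230:410,180:400],(733,600),interpolation=cv2.INTER_CUBIC)[...,::-1])
w=cloud(p)
for v in range(200,400,12): print(v,[tuple(w[v,u].round(3)) for u in (262,283,305)])
"
```

```text
200 [(np.float64(0.422), np.float64(-0.187), np.float64(0.0)), (np.float64(0.437), np.float64(-0.153), np.float64(0.111)), (np.float64(0.458), np.float64(-0.184), np.float64(-0.0))]
212 [(np.float64(0.423), np.float64(-0.197), np.float64(0.001)), (np.float64(0.438), np.float64(-0.159), np.float64(0.11)), (np.float64(0.459), np.float64(-0.195), np.float64(0.001))]
224 [(np.float64(0.424), np.float64(-0.208), np.float64(-0.0)), (np.float64(0.438), np.float64(-0.165), np.float64(0.111)), (np.float64(0.46), np.float64(-0.206), np.float64(-0.001))]
236 [(np.float64(0.424), np.float64(-0.219), np.float64(0.0)), (np.float64(0.439), np.float64(-0.171), np.float64(0.111)), (np.float64(0.462), np.float64(-0.217), np.float64(0.0))]
248 [(np.float64(0.425), np.float64(-0.231), np.float64(0.001)), (np.float64(0.439), np.float64(-0.178), np.float64(0.11)), (np.float64(0.463), np.float64(-0.228), np.float64(-0.001))]
260 [(np.float64(0.426), np.float64(-0.243), np.float64(0.0)), (np.float64(0.439), np.float64(-0.179), np.float64(0.121)), (np.float64(0.464), np.float64(-0.24), np.float64(-0.001))]
2
[... 1319 characters left out ...]
(-0.173), np.float64(0.189)), (np.float64(0.445), np.float64(-0.245), np.float64(0.111)), (np.float64(0.445), np.float64(-0.173), np.float64(0.188))]
368 [(np.float64(0.433), np.float64(-0.174), np.float64(0.192)), (np.float64(0.454), np.float64(-0.362), np.float64(-0.0)), (np.float64(0.444), np.float64(-0.172), np.float64(0.193))]
380 [(np.float64(0.434), np.float64(-0.176), np.float64(0.194)), (np.float64(0.456), np.float64(-0.377), np.float64(0.0)), (np.float64(0.444), np.float64(-0.173), np.float64(0.196))]
392 [(np.float64(0.434), np.float64(-0.178), np.float64(0.195)), (np.float64(0.439), np.float64(-0.18), np.float64(0.193)), (np.float64(0.444), np.float64(-0.175), np.float64(0.198))]
```

View pics/w2z.png

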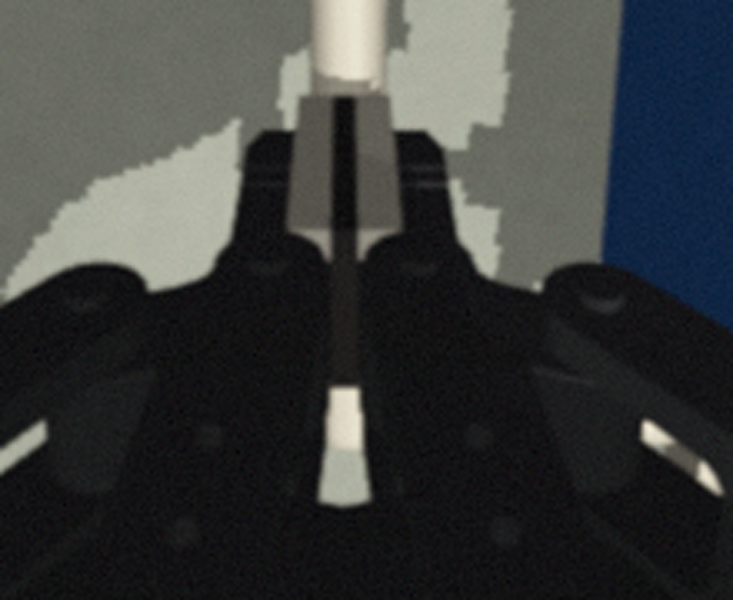

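```bash
python3 -c "
from h import *
p=dict(np.load('pics/side2.npz'));w=cloud(p);C=p['color'].astype(float)
m=(C.max(-1)<60)&(np.hypot(w[...,0]-.44,w[...,1]+.19)<.07)&(w[...,2]>.02)&(w[...,2]<.35)
q=w[m];print(len(q),np.percentile(q[:,2],[0,1,5,25,50,75,100]))
print(q[np.argsort(q[:,2])[:12]].round(3))
p=dict(np.load('pics/w1.npz'));w=cloud(p)
v,u=np.mgrid[:420,:560]
m=(p['depth']>0)&(v>255)&(v<350)&(u>200)&(u<370)&(w[...,2]>.15)
q=w[m];print(np.percentile(q[:,2],[0,1,5,25,50]),q[np.argsort(q[:,2])[:5]].round(3))
R,_=cv2.Rodrigues(p['rvec']);print('campos',-R.T@p['tvec'].ravel(),R[2])
"
```

```text
916 [0.12354427 0.13446026 0.16432001 0.20589005 0.26025196 0.28763223
 0.31977778]
[[ 0.448 -0.197  0.124]
 [ 0.452 -0.196  0.126]
 [ 0.449 -0.197  0.129]
 [ 0.453 -0.19   0.129]
 [ 0.447 -0.199  0.13 ]
 [ 0.446 -0.201  0.131]
 [ 0.454 -0.197  0.134]
 [ 0.443 -0.201  0.134]
 [ 0.454 -0.189  0.134]
 [ 0.45  -0.197  0.134]
 [ 0.448 -0.199  0.135]
 [ 0.447 -0.201  0.137]]
[0.25678073 0.26041917 0.26491046 0.27810678 0.29175163] [[ 0.463 -0.184  0.257]
 [ 0.42  -0.188  0.257]
 [ 0.42  -0.189  0.257]
 [ 0.463 -0.187  0.257]
 [ 0.42  -0.189  0.257]]
campos [ 0.43529844 -0.10829346  0.39790498] [ 0.02644087 -0.31504479 -0.94870842]
```

The gripper closed on nothing. Both cameras put the fingertips at about z 0.118, though the reported TCP of 0.106 implies 0.087. The real grasp point is therefore about 31 mm higher than reported. I'll open, go down by that amount and check the width.

Request:
{"name": "send_rows", "arguments": {"deltas": [{"dp": [0,0,0.1],"rotation": [0,0,0]},{"dp": [0,0,0.1],"rotation": [0,0,0]},{"dp": [0,0,0.1],"rotation": [0,0,0]},{"dp": [0,0,0.1],"rotation": [0,0,0]},{"dp": [0,0,0.1],"rotation": [0,0,0]}], "fingers": 0.0}}

```text
clock: 4.25
position: [0.4397, -0.1894, 0.1177]
ee_rot: [-0.0, 0.678, 0.736, -0.0]
contact_force: [-0.2, 0.2, 0.3]
width: 0.0427
```

Request:
{"name": "send_rows", "arguments": {"deltas": [{"dp": [0,0,-0.15],"rotation": [0,0,0]},{"dp": [0,0,-0.3],"rotation": [0,0,0]},{"dp": [0,0,-0.35],"rotation": [0,0,0]},{"dp": [0,0,-0.35],"rotation": [0,0,0]}]}}

```text
clock: 4.58
position: [0.4385, -0.1887, 0.0744]
ee_rot: [-0.002, 0.678, 0.735, -0.0]
contact_force: [-1.3, -0.0, 0.2]
width: 0.0425
```

Request:
{"name": "send_rows", "arguments": {"deltas": [{"dp": [0,0,0],"rotation": [0,0,0]},{"dp": [0,0,0],"rotation": [0,0,0]},{"dp": [0,0,0],"rotation": [0,0,0]},{"dp": [0,0,0],"rotation": [0,0,0]},{"dp": [0,0,0],"rotation": [0,0,0]},{"dp": [0,0,0],"rotation": [0,0,0]}], "fingers": 1, "grip_force": 30}}

```text
clock: 5.08
position: [0.4406, -0.19, 0.0769]
ee_rot: [0.001, 0.678, 0.736, 0.0]
contact_force: [0.3, -0.6, 4.3]
width: 0.0108
```

```bash
python3 -c "
from h import *
st()"
```

```text
t 5.08 pos [ 0.4406 -0.19    0.0769] yang 4.7 z [ 0.002 -0.001 -1.   ] F [ 0.33 -0.58  4.3 ] M [-0.07 -0.02  0.08] w 0.0108 u [-0.2338 -0.0014] Fu 0.28
```

Gripped: the width is 11 mm on the bar. Now I'll push along the unit's +x.

Request:
{"name": "send_rows", "arguments": {"deltas": [{"dp": [0.05,0.004,0],"rotation": [0,0,0]},{"dp": [0.1,0.008,0],"rotation": [0,0,0]},{"dp": [0.15,0.012,0],"rotation": [0,0,0]},{"dp": [0.2,0.017,0],"rotation": [0,0,0]},{"dp": [0.25,0.021,0],"rotation": [0,0,0]},{"dp": [0.3,0.025,0],"rotation": [0,0,0]},{"dp": [0.33,0.028,0],"rotation": [0,0,0]},{"dp": [0.36,0.03,0],"rotation": [0,0,0]},{"dp": [0.39,0.033,0],"rotation": [0,0,0]},{"dp": [0.39,0.033,0],"rotation": [0,0,0]}]}}

```text
clock: 5.92
position: [0.4875, -0.1861, 0.0769]
ee_rot: [0.001, 0.677, 0.736, -0.0]
contact_force: [-0.7, -1.0, 4.9]
width: 0.0111
```

```bash
python3 -c "
from h import *
st()"
```

```text
t 5.92 pos [ 0.4875 -0.1861  0.0769] yang 4.72 z [ 0.001 -0.001 -1.   ] F [-0.69 -1.03  4.86] M [-0.08  0.12 -0.04] w 0.0111 u [-0.1867 -0.0013] Fu -0.77
```

Request:
{"name": "send_rows", "arguments": {"deltas": [{"dp": [0.02,0.002,0],"rotation": [0,0,0]},{"dp": [0.04,0.003,0],"rotation": [0,0,0]},{"dp": [0.055,0.004,0],"rotation": [0,0,0]},{"dp": [0.055,0.004,0],"rotation": [0,0,0]}]}}

```text
clock: 6.25
position: [0.4936, -0.1856, 0.0769]
ee_rot: [0.0, 0.677, 0.736, -0.0]
contact_force: [-1.5, -0.6, 4.5]
width: 0.0112
```

Request:
{"name": "send_rows", "arguments": {"deltas": [{"dp": [0.012,0.001,0],"rotation": [0,0,0]},{"dp": [0.012,0.001,0],"rotation": [0,0,0]},{"dp": [0.012,0.001,0],"rotation": [0,0,0]}]}}

```text
clock: 6.5
position: [0.4948, -0.1855, 0.0769]
ee_rot: [0.0, 0.677, 0.736, -0.0]
contact_force: [-2.2, -1.4, 4.4]
width: 0.0111
```

```bash
python3 -c "
from h import *
st()"
```

```text
t 6.5 pos [ 0.4948 -0.1855  0.0769] yang 4.72 z [ 0.    -0.001 -1.   ] F [-2.16 -1.43  4.39] M [-0.13  0.29 -0.02] w 0.0111 u [-0.1794 -0.0013] Fu -2.27
```

Request:
{"name": "send_rows", "arguments": {"deltas": [{"dp": [0.012,0.001,0],"rotation": [0,0,0]},{"dp": [0.012,0.001,0],"rotation": [0,0,0]},{"dp": [0.012,0.001,0],"rotation": [0,0,0]}]}}

```text
clock: 6.75
position: [0.4953, -0.1854, 0.0769]
ee_rot: [-0.0, 0.677, 0.736, -0.001]
contact_force: [-3.6, -0.6, 6.9]
width: 0.0113
```

Request:
{"name": "send_rows", "arguments": {"deltas": [{"dp": [0.012,0.001,0],"rotation": [0,0,0]},{"dp": [0.012,0.001,0],"rotation": [0,0,0]},{"dp": [0.012,0.001,0],"rotation": [0,0,0]}]}}

```text
clock: 7.0
position: [0.4952, -0.1854, 0.0768]
ee_rot: [-0.001, 0.677, 0.736, -0.002]
contact_force: [-6.4, -1.8, 9.1]
width: 0.0105
```

```bash
python3 -c "
from h import *
st()"
```

```text
t 7.0 pos [ 0.4952 -0.1854  0.0768] yang 4.77 z [-0.005 -0.001 -1.   ] F [-6.38 -1.82  9.06] M [-0.37  1.07  0.03] w 0.0105 u [-0.179  -0.0013] Fu -6.51
```

The drawer has stopped at the expected home position: bar at u −0.179, force rising, no more travel. I'll unload, open and rise.

Request:
{"name": "send_rows", "arguments": {"deltas": [{"dp": [-0.016,-0.001,0],"rotation": [0,0,0]},{"dp": [-0.016,-0.001,0],"rotation": [0,0,0]}]}}

```text
clock: 7.17
position: [0.4953, -0.1854, 0.0769]
ee_rot: [0.0, 0.677, 0.736, -0.001]
contact_force: [-2.4, -1.0, 6.5]
width: 0.0107
```

Request:
{"name": "send_rows", "arguments": {"deltas": [{"dp": [0,0,0],"rotation": [0,0,0]},{"dp": [0,0,0],"rotation": [0,0,0]},{"dp": [0,0,0],"rotation": [0,0,0]},{"dp": [0,0,0],"rotation": [0,0,0]},{"dp": [0,0,0],"rotation": [0,0,0]}], "fingers": 0.0}}

```text
clock: 7.58
position: [0.4957, -0.1848, 0.0758]
ee_rot: [-0.0, 0.677, 0.736, 0.0]
contact_force: [-0.3, 0.3, -0.8]
width: 0.0429
```

Request:
{"name": "send_rows", "arguments": {"deltas": [{"dp": [0,0,0.2],"rotation": [0,0,0]},{"dp": [0,0,0.5],"rotation": [0,0,0]},{"dp": [0,0,0.8],"rotation": [0,0,0]},{"dp": [0,0,1],"rotation": [0,0,0]},{"dp": [0,0,1],"rotation": [0,0,0]}]}}

```text
clock: 8.0
position: [0.4991, -0.1865, 0.2018]
ee_rot: [0.006, 0.677, 0.736, 0.002]
contact_force: [0.7, -0.2, -0.3]
width: 0.0427
```

```bash
python3 -c "
from h import *
st()
p=eyes.get_image('wrist');save(p,'w3');w=cloud(p);u=tou(w);Z=w[...,2]
m=(Z>.09)&(Z<.122)&(u[...,0]>-.23)&(u[...,0]<-.15)&(abs(u[...,1])<.045)
print(np.percentile(u[m],[0,25,50,75,100],axis=0))
m=(Z>.16)&(Z<.185)&(np.hypot(u[...,0]+.03,u[...,1])<.06)
q=w[m];c=q.mean(0);V=np.linalg.svd(q[:,:2]-c[:2],full_matrices=False)[2];print(len(q),c,np.degrees(np.arctan(V[0][1]/V[0][0])),tou(c))
"
```

```text
t 8.0 pos [ 0.4991 -0.1865  0.2018] yang 4.71 z [ 0.01  -0.005 -1.   ] F [ 0.72 -0.23 -0.33] M [-0.02 -0.03 -0.01] w 0.0427 u [-0.1753 -0.0027] Fu 0.7
[[-0.18526611 -0.04499815]
 [-0.18209069 -0.01967849]
 [-0.17909908  0.00356631]
 [-0.17595451  0.02525399]
 [-0.17341829  0.0449355 ]]
2543 [ 0.63335271 -0.16897593  0.17175806] -9.015046886426026 [-0.03998256  0.00364749]
```

View pics/w3.png

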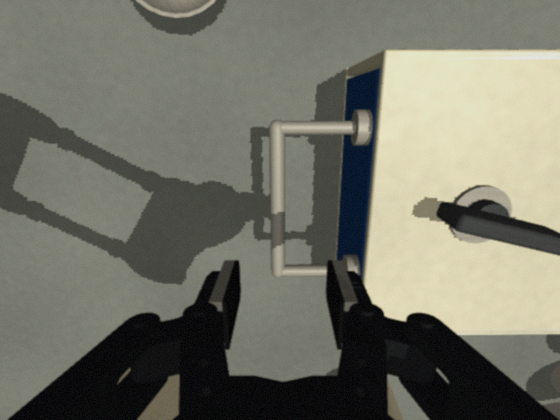

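The wrist view shows the drawer flush with the unit, the bar at u≈−0.179 (within about 1 mm of home), and the wing at −9°. Next I'll move over the wing and turn the jaws across it.

Request:
{"name": "send_rows", "arguments": {"deltas": [{"dp": [0.08,0.01,0],"rotation": [0,0,0.18]},{"dp": [0.16,0.015,0],"rotation": [0,0,0.36]},{"dp": [0.25,0.02,0],"rotation": [0,0,0.54]},{"dp": [0.33,0.03,0],"rotation": [0,0,0.72]},{"dp": [0.411,0.037,0],"rotation": [0,0,0.887]}]}}

```text
clock: 8.47
position: [0.5446, -0.1799, 0.1943]
ee_rot: [-0.002, 0.497, 0.868, -0.0]
contact_force: [-0.2, -0.5, -0.6]
width: 0.0428
```

Request:
{"name": "send_rows", "arguments": {"deltas": [{"dp": [0.08,0.01,0],"rotation": [0,0,0.18]},{"dp": [0.16,0.015,0],"rotation": [0,0,0.36]},{"dp": [0.25,0.02,0],"rotation": [0,0,0.54]},{"dp": [0.33,0.03,0],"rotation": [0,0,0.72]},{"dp": [0.411,0.037,0],"rotation": [0,0,0.887]}]}}

```text
clock: 8.88
position: [0.5939, -0.1755, 0.194]
ee_rot: [-0.002, 0.294, 0.956, 0.0]
contact_force: [0.3, -0.1, -0.6]
width: 0.0428
```

Request:
{"name": "send_rows", "arguments": {"deltas": [{"dp": [0.08,0.01,0],"rotation": [0,0,0.18]},{"dp": [0.16,0.015,0],"rotation": [0,0,0.36]},{"dp": [0.25,0.02,0],"rotation": [0,0,0.54]},{"dp": [0.33,0.03,0],"rotation": [0,0,0.72]},{"dp": [0.411,0.037,0],"rotation": [0,0,0.887]},{"dp": [0.411,0.037,0],"rotation": [0,0,0.887]},{"dp": [0.411,0.037,0],"rotation": [0,0,0.887]},{"dp": [0.411,0.037,0],"rotation": [0,0,0.887]}]}}

```text
clock: 9.55
position: [0.6427, -0.1714, 0.1949]
ee_rot: [-0.001, 0.08, 0.997, 0.0]
contact_force: [-0.0, 0.1, -0.1]
width: 0.0429
```

```bash
python3 -c "
from h import *
st()
p=eyes.get_image('wrist');save(p,'w4');w=cloud(p);u=tou(w);Z=w[...,2]
m=(Z>.16)&(Z<.185)&(np.hypot(u[...,0]+.03,u[...,1])<.06)
q=w[m];c=q.mean(0);V=np.linalg.svd(q[:,:2]-c[:2],full_matrices=False)[2];e=(q[:,:2]-c[:2])@V[0];print(len(q),c,np.degrees(np.arctan(V[0][1]/V[0][0])),tou(c),e.min(),e.max())
"
```

```text
t 9.55 pos [ 0.6427 -0.1714  0.1949] yang 80.83 z [-0.003  0.001 -1.   ] F [-0.05  0.07 -0.1 ] M [0.02 0.03 0.  ] w 0.0429 u [-0.0309  0.0005] Fu -0.04
2548 [ 0.63803663 -0.17109662  0.17319085] -9.202038594178157 [-0.03549035  0.00114621] -0.03558271507812133 0.04422900736683976
```

View pics/w4.png

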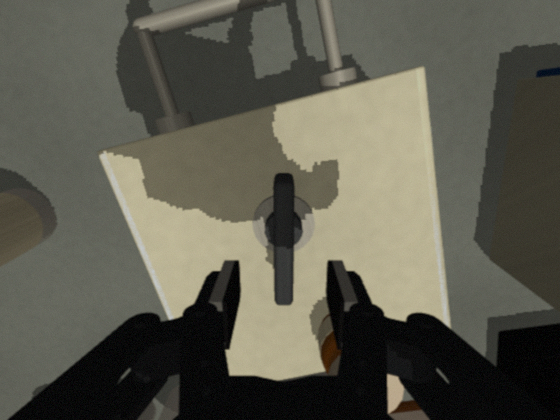

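The wrist view shows the wing (283, 240) centred between the jaws, the hub below it, and the jar clear at the lower right. Going down and gripping.

Request:
{"name": "send_rows", "arguments": {"deltas": [{"dp": [0,0,-0.15],"rotation": [0,0,0]},{"dp": [0,0,-0.3],"rotation": [0,0,0]},{"dp": [0,0,-0.42],"rotation": [0,0,0]},{"dp": [0,0,-0.47],"rotation": [0,0,0]},{"dp": [0,0,-0.47],"rotation": [0,0,0]},{"dp": [0,0,-0.47],"rotation": [0,0,0]}]}}

```text
clock: 10.1
position: [0.6435, -0.1717, 0.14]
ee_rot: [-0.0, 0.079, 0.997, 0.0]
contact_force: [-0.1, 0.2, 0.4]
width: 0.0426
```

Request:
{"name": "send_rows", "arguments": {"deltas": [{"dp": [0,0,0],"rotation": [0,0,0]},{"dp": [0,0,0],"rotation": [0,0,0]},{"dp": [0,0,0],"rotation": [0,0,0]},{"dp": [0,0,0],"rotation": [0,0,0]},{"dp": [0,0,0],"rotation": [0,0,0]},{"dp": [0,0,0],"rotation": [0,0,0]}], "fingers": 1, "grip_force": 50}}

```text
clock: 10.6
position: [0.6444, -0.1714, 0.1411]
ee_rot: [0.001, 0.079, 0.997, 0.0]
contact_force: [-0.2, 1.6, 6.3]
width: 0.0107
```

```bash
python3 -c "
from h import *
st()"
```

```text
t 10.6 pos [ 0.6444 -0.1714  0.1411] yang 80.92 z [ 0.002 -0.    -1.   ] F [-0.2   1.64  6.31] M [ 0.25  0.07 -0.1 ] w 0.0107 u [-0.0292  0.0003] Fu -0.06
```

Gripped on the wing. Now I'll turn clockwise (−z) in stages, about 1.33 rad in total.

Request:
{"name": "send_rows", "arguments": {"deltas": [{"dp": [0,0,0],"rotation": [0,0,-0.12]},{"dp": [0,0,0],"rotation": [0,0,-0.24]},{"dp": [0,0,0],"rotation": [0,0,-0.36]},{"dp": [0,0,0],"rotation": [0,0,-0.48]},{"dp": [0,0,0],"rotation": [0,0,-0.6]},{"dp": [0,0,0],"rotation": [0,0,-0.72]},{"dp": [0,0,0],"rotation": [0,0,-0.84]},{"dp": [0,0,0],"rotation": [0,0,-0.96]},{"dp": [0,0,0],"rotation": [0,0,-1]},{"dp": [0,0,0],"rotation": [0,0,-1]}]}}

```text
clock: 11.43
position: [0.644, -0.1722, 0.1411]
ee_rot: [0.001, 0.323, 0.946, -0.001]
contact_force: [-1.4, -0.1, 5.5]
width: 0.0112
```

```bash
python3 -c "
from h import *
st()"
```

```text
t 11.43 pos [ 0.644  -0.1722  0.1411] yang 52.27 z [ 0.002 -0.002 -1.   ] F [-1.44 -0.06  5.47] M [-0.01  0.18 -0.04] w 0.0112 u [-0.0296 -0.0005] Fu -1.44
```

Request:
{"name": "send_rows", "arguments": {"deltas": [{"dp": [0,0,0],"rotation": [0,0,-0.12]},{"dp": [0,0,0],"rotation": [0,0,-0.24]},{"dp": [0,0,0],"rotation": [0,0,-0.36]},{"dp": [0,0,0],"rotation": [0,0,-0.48]},{"dp": [0,0,0],"rotation": [0,0,-0.6]},{"dp": [0,0,0],"rotation": [0,0,-0.72]},{"dp": [0,0,0],"rotation": [0,0,-0.84]},{"dp": [0,0,0],"rotation": [0,0,-0.96]},{"dp": [0,0,0],"rotation": [0,0,-1]},{"dp": [0,0,0],"rotation": [0,0,-1]}]}}

```text
clock: 12.27
position: [0.6433, -0.1727, 0.1411]
ee_rot: [0.001, 0.547, 0.837, -0.001]
contact_force: [-1.9, -1.6, 6.3]
width: 0.0115
```

Request:
{"name": "send_rows", "arguments": {"deltas": [{"dp": [0,0,0],"rotation": [0,0,-0.1]},{"dp": [0,0,0],"rotation": [0,0,-0.2]},{"dp": [0,0,0],"rotation": [0,0,-0.3]},{"dp": [0,0,0],"rotation": [0,0,-0.4]},{"dp": [0,0,0],"rotation": [0,0,-0.48]},{"dp": [0,0,0],"rotation": [0,0,-0.56]},{"dp": [0,0,0],"rotation": [0,0,-0.6]},{"dp": [0,0,0],"rotation": [0,0,-0.6]}]}}

```text
clock: 12.93
position: [0.6428, -0.1729, 0.1411]
ee_rot: [0.001, 0.666, 0.746, -0.001]
contact_force: [-3.9, -1.4, 7.3]
width: 0.0107
```

```bash
python3 -c "
from h import *
st()"
```

```text
t 12.93 pos [ 0.6428 -0.1729  0.1411] yang 6.44 z [-0.001 -0.003 -1.   ] F [-3.93 -1.41  7.29] M [-0.23  0.58 -0.  ] w 0.0107 u [-0.0309 -0.001 ] Fu -4.03
```

Request:
{"name": "send_rows", "arguments": {"deltas": [{"dp": [0,0,0],"rotation": [0,0,-0.06]},{"dp": [0,0,0],"rotation": [0,0,-0.06]},{"dp": [0,0,0],"rotation": [0,0,-0.06]}]}}

```text
clock: 13.18
position: [0.6428, -0.1729, 0.1411]
ee_rot: [0.001, 0.677, 0.736, -0.001]
contact_force: [-3.4, -1.7, 7.4]
width: 0.0111
```

```bash
python3 -c "
from h import *
st()"
```

```text
t 13.18 pos [ 0.6428 -0.1729  0.1411] yang 4.75 z [-0.001 -0.003 -1.   ] F [-3.42 -1.72  7.41] M [-0.23  0.59  0.03] w 0.0111 u [-0.0309 -0.001 ] Fu -3.55
```

Request:
{"name": "send_rows", "arguments": {"deltas": [{"dp": [0,0,0],"rotation": [0,0,-0.06]},{"dp": [0,0,0],"rotation": [0,0,-0.06]},{"dp": [0,0,0],"rotation": [0,0,-0.06]}]}}

```text
clock: 13.43
position: [0.6427, -0.1729, 0.1411]
ee_rot: [0.001, 0.687, 0.726, -0.002]
contact_force: [-3.9, -1.3, 7.2]
width: 0.0109
```

```bash
python3 -c "
from h import *
st()"
```

```text
t 13.43 pos [ 0.6427 -0.1729  0.1411] yang 3.18 z [-0.001 -0.003 -1.   ] F [-3.91 -1.32  7.25] M [-0.14  0.6   0.95] w 0.0109 u [-0.031 -0.001] Fu -4.0
```

The moment about z jumped to 0.95 N·m, so the wing is at its stop. I'll ease off the load, open, rise and look.

Request:
{"name": "send_rows", "arguments": {"deltas": [{"dp": [0,0,0],"rotation": [0,0,0.04]},{"dp": [0,0,0],"rotation": [0,0,0.04]}]}}

```text
clock: 13.6
position: [0.6428, -0.1728, 0.1411]
ee_rot: [0.001, 0.68, 0.733, -0.001]
contact_force: [-3.5, -1.3, 7.1]
width: 0.0114
```

Request:
{"name": "send_rows", "arguments": {"deltas": [{"dp": [0,0,0],"rotation": [0,0,0]},{"dp": [0,0,0],"rotation": [0,0,0]},{"dp": [0,0,0],"rotation": [0,0,0]},{"dp": [0,0,0],"rotation": [0,0,0]},{"dp": [0,0,0],"rotation": [0,0,0]}], "fingers": 0.0}}

```text
clock: 14.02
position: [0.6437, -0.1716, 0.1393]
ee_rot: [-0.0, 0.681, 0.732, -0.0]
contact_force: [0.4, -0.1, -0.3]
width: 0.0424
```

Request:
{"name": "send_rows", "arguments": {"deltas": [{"dp": [0,0,0.15],"rotation": [0,0,0]},{"dp": [0,0,0.4],"rotation": [0,0,0]},{"dp": [0,0,0.6],"rotation": [0,0,0]},{"dp": [0,0,0.6],"rotation": [0,0,0]},{"dp": [0,0,0.6],"rotation": [0,0,0]}]}}

```text
clock: 14.43
position: [0.6447, -0.1719, 0.2135]
ee_rot: [0.002, 0.681, 0.732, 0.001]
contact_force: [0.2, -0.1, 0.1]
width: 0.0428
```

Request:
{"name": "send_rows", "arguments": {"deltas": [{"dp": [-0.3,-0.025,0],"rotation": [0,0,0]},{"dp": [-0.6,-0.05,0],"rotation": [0,0,0]},{"dp": [-0.9,-0.07,0],"rotation": [0,0,0]},{"dp": [-1,-0.085,0],"rotation": [0,0,0.05]},{"dp": [-1,-0.085,0],"rotation": [0,0,0.05]},{"dp": [-1,-0.085,0],"rotation": [0,0,0.05]}]}}

```text
clock: 14.93
position: [0.523, -0.1816, 0.2109]
ee_rot: [-0.0, 0.672, 0.74, 0.0]
contact_force: [0.3, 0.8, -0.8]
width: 0.0428
```

```bash
python3 -c "
from h import *
st()
for n in ['wrist','side','top']:
    p=eyes.get_image(n);save(p,n+'5');w=cloud(p);u=tou(w);Z=w[...,2]
    m=(Z>.16)&(Z<.185)&(np.hypot(u[...,0]+.03,u[...,1])<.05)
    q=u[m];c=q.mean(0);V=np.linalg.svd(q-c,full_matrices=False)[2];print(n,len(q),'wing unit-angle',np.degrees(np.arctan2(V[0][1],V[0][0])),c)
    m=(Z>.09)&(Z<.122)&(u[...,0]>-.23)&(u[...,0]<-.15)&(abs(u[...,1])<.045)
    print(np.percentile(u[m][:,0],[0,25,50,75,100]))
"
```

```text
t 14.93 pos [ 0.523  -0.1816  0.2109] yang 5.51 z [-0.001  0.001 -1.   ] F [ 0.33  0.81 -0.77] M [ 0.    0.05 -0.01] w 0.0428 u [-0.151   0.0002] Fu 0.39
wrist 3326 wing unit-angle -90.16718540839237 [-0.03399277  0.00394592]
[-0.18532508 -0.1816457  -0.17870147 -0.1758931  -0.17319245]
side 178 wing unit-angle -90.43435339678146 [-0.02750994 -0.00391522]
[-0.18259229 -0.17801945 -0.17468766 -0.17257456 -0.16939121]
top 85 wing unit-angle 89.5102713160943 [-0.03130506  0.00149894]
[-0.18454685 -0.18168644 -0.17939286 -0.1765632  -0.17250451]
```

View pics/wrist5.png

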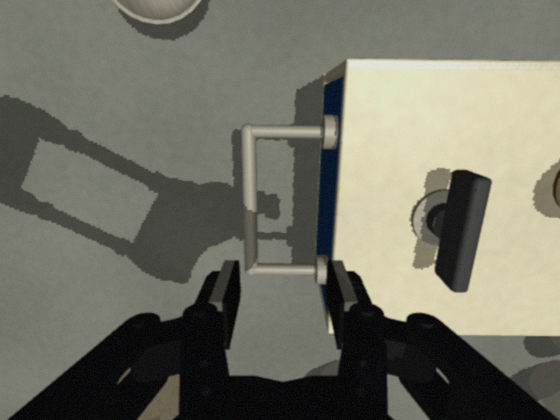

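Wing now at 90° to the unit's x, i.e. locked, and the drawer is home. Back to the pull for the tug.

Request:
{"name": "send_rows", "arguments": {"deltas": [{"dp": [-0.12,-0.01,0],"rotation": [0,0,-0.025]},{"dp": [-0.233,-0.02,-0.2],"rotation": [0,0,-0.025]},{"dp": [-0.233,-0.02,-0.4],"rotation": [0,0,-0.025]},{"dp": [-0.233,-0.02,-0.5],"rotation": [0,0,-0.025]},{"dp": [-0.233,-0.02,-0.5],"rotation": [0,0,-0.025]},{"dp": [-0.233,-0.02,-0.5],"rotation": [0,0,-0.025]}]}}

```text
clock: 15.58
position: [0.4964, -0.1841, 0.151]
ee_rot: [-0.001, 0.676, 0.737, -0.0]
contact_force: [-0.4, 0.3, 0.1]
width: 0.0427
```

Request:
{"name": "send_rows", "arguments": {"deltas": [{"dp": [0,0,-0.2],"rotation": [0,0,0]},{"dp": [0,0,-0.4],"rotation": [0,0,0]},{"dp": [0,0,-0.55],"rotation": [0,0,0]},{"dp": [0,0,-0.625],"rotation": [0,0,0]},{"dp": [0,0,-0.625],"rotation": [0,0,0]},{"dp": [0,0,-0.625],"rotation": [0,0,0]}]}}

```text
clock: 16.08
position: [0.4968, -0.1846, 0.0774]
ee_rot: [0.001, 0.676, 0.737, 0.0]
contact_force: [0.5, -0.4, 0.1]
width: 0.0425
```

Request:
{"name": "send_rows", "arguments": {"deltas": [{"dp": [0,0,0],"rotation": [0,0,0]},{"dp": [0,0,0],"rotation": [0,0,0]},{"dp": [0,0,0],"rotation": [0,0,0]},{"dp": [0,0,0],"rotation": [0,0,0]},{"dp": [0,0,0],"rotation": [0,0,0]},{"dp": [0,0,0],"rotation": [0,0,0]}], "fingers": 1, "grip_force": 40}}

```text
clock: 16.58
position: [0.4953, -0.1848, 0.0781]
ee_rot: [0.0, 0.676, 0.737, -0.001]
contact_force: [-2.9, -0.6, 5.6]
width: 0.0105
```

```bash
python3 -c "
from h import *
st()"
```

```text
t 16.58 pos [ 0.4953 -0.1848  0.0781] yang 4.9 z [-0.    -0.002 -1.   ] F [-2.91 -0.59  5.59] M [-0.15  0.63  0.02] w 0.0105 u [-0.1789 -0.0007] Fu -2.95
```

Request:
{"name": "send_rows", "arguments": {"deltas": [{"dp": [-0.02,-0.002,0],"rotation": [0,0,0]},{"dp": [-0.04,-0.003,0],"rotation": [0,0,0]},{"dp": [-0.06,-0.005,0],"rotation": [0,0,0]},{"dp": [-0.08,-0.007,0],"rotation": [0,0,0]},{"dp": [-0.1,-0.008,0],"rotation": [0,0,0]},{"dp": [-0.1,-0.008,0],"rotation": [0,0,0]}]}}

```text
clock: 17.08
position: [0.4853, -0.1857, 0.0781]
ee_rot: [0.002, 0.677, 0.736, 0.001]
contact_force: [1.8, 0.5, 5.9]
width: 0.0106
```

```bash
python3 -c "
from h import *
st()"
```

```text
t 17.08 pos [ 0.4853 -0.1857  0.0781] yang 4.85 z [ 0.004 -0.001 -1.   ] F [1.81 0.48 5.91] M [ 0.11 -0.29  0.03] w 0.0106 u [-0.1889 -0.0008] Fu 1.84
```

Request:
{"name": "send_rows", "arguments": {"deltas": [{"dp": [-0.015,-0.001,0],"rotation": [0,0,0]},{"dp": [-0.03,-0.002,0],"rotation": [0,0,0]},{"dp": [-0.045,-0.004,0],"rotation": [0,0,0]},{"dp": [-0.045,-0.004,0],"rotation": [0,0,0]}]}}

```text
clock: 17.42
position: [0.4811, -0.1861, 0.0781]
ee_rot: [0.003, 0.677, 0.736, 0.002]
contact_force: [5.8, 3.0, 4.2]
width: 0.0107
```

```bash
python3 -c "
from h import *
st()"
```

```text
t 17.42 pos [ 0.4811 -0.1861  0.0781] yang 4.82 z [ 0.007 -0.001 -1.   ] F [5.85 2.98 4.23] M [ 0.29 -0.74  0.05] w 0.0107 u [-0.1931 -0.0008] Fu 6.07
```

Request:
{"name": "send_rows", "arguments": {"deltas": [{"dp": [-0.01,-0.001,0],"rotation": [0,0,0]},{"dp": [-0.025,-0.002,0],"rotation": [0,0,0]},{"dp": [-0.025,-0.002,0],"rotation": [0,0,0]}]}}

```text
clock: 17.67
position: [0.4789, -0.1863, 0.0781]
ee_rot: [0.003, 0.677, 0.736, 0.002]
contact_force: [7.0, 3.0, 4.3]
width: 0.0105
```

```bash
python3 -c "
from h import *
st()"
```

```text
t 17.67 pos [ 0.4789 -0.1863  0.0781] yang 4.8 z [ 0.008 -0.001 -1.   ] F [6.96 2.95 4.25] M [ 0.29 -1.03 -0.02] w 0.0105 u [-0.1953 -0.0008] Fu 7.19
```

Request:
{"name": "send_rows", "arguments": {"deltas": [{"dp": [-0.015,-0.001,0],"rotation": [0,0,0]},{"dp": [-0.03,-0.002,0],"rotation": [0,0,0]},{"dp": [-0.04,-0.003,0],"rotation": [0,0,0]},{"dp": [-0.04,-0.003,0],"rotation": [0,0,0]}]}}

```text
clock: 18.0
position: [0.4754, -0.1866, 0.0781]
ee_rot: [0.004, 0.677, 0.736, 0.003]
contact_force: [9.1, 4.1, 2.0]
width: 0.0104
```

```bash
python3 -c "
from h import *
st()"
```

```text
t 18.0 pos [ 0.4754 -0.1866  0.0781] yang 4.77 z [ 0.011 -0.001 -1.   ] F [9.15 4.11 2.05] M [ 0.49 -1.41 -0.  ] w 0.0104 u [-0.1988 -0.0008] Fu 9.46
```

Request:
{"name": "send_rows", "arguments": {"deltas": [{"dp": [-0.01,-0.001,0],"rotation": [0,0,0]},{"dp": [-0.022,-0.002,0],"rotation": [0,0,0]},{"dp": [-0.022,-0.002,0],"rotation": [0,0,0]}]}}

```text
clock: 18.25
position: [0.4735, -0.1868, 0.0781]
ee_rot: [0.005, 0.677, 0.736, 0.004]
contact_force: [10.7, 3.8, 1.3]
width: 0.0109
```

```bash
python3 -c "
from h import *
st()
for n in ['side']:
    p=eyes.get_image(n);save(p,n+'6');w=cloud(p);u=tou(w);C=p['color'].astype(float);Z=w[...,2]
    m=(C[...,2]>C[...,0]+25)&(Z>.06)&(u[...,0]<-.09)&(u[...,0]>-.2)&(abs(u[...,1])<.11)
    print(m.sum(),np.percentile(u[m][:,0],[5,25,50,75,95]))
st()"
```

```text
t 18.25 pos [ 0.4735 -0.1868  0.0781] yang 4.76 z [ 0.012 -0.001 -1.   ] F [10.74  3.83  1.34] M [ 0.62 -1.65  0.08] w 0.0109 u [-0.2008 -0.0009] Fu 11.02Traceback (most recent call last):
  File "<string>", line 7, in <module>
    print(m.sum(),np.percentile(u[m][:,0],[5,25,50,75,95]))
                  ~~~~~~~~~~~~~^^^^^^^^^^^^^^^^^^^^^^^^^^^
    return _quantile_unchecked(
        a, q, axis, out, overwrite_input, method, keepdims, weights)
    return _ureduce(a,
                    func=_quantile_ureduce_func,
    ...<5 lines>...
                    overwrite_input=overwrite_input,
                    method=method)
    r = func(a, **kwargs)
    result = _quantile(arr,
                       quantiles=q,
    ...<2 lines>...
                       out=out,
                       weights=wgt)
    slices_having_nans = np.isnan(arr[-1, ...])
                                  ~~~^^^^^^^^^
IndexError: index -1 is out of bounds for axis 0 with size 0
```

The sensor reads 11.0 N and the geometry (travel less play) gives about 12.3 N. I'll add a little and hold for over a second.

Request:
{"name": "send_rows", "arguments": {"deltas": [{"dp": [-0.006,0,0],"rotation": [0,0,0]},{"dp": [-0.006,0,0],"rotation": [0,0,0]},{"dp": [-0.006,0,0],"rotation": [0,0,0]},{"dp": [-0.006,0,0],"rotation": [0,0,0]},{"dp": [-0.006,0,0],"rotation": [0,0,0]},{"dp": [-0.006,0,0],"rotation": [0,0,0]},{"dp": [-0.006,0,0],"rotation": [0,0,0]},{"dp": [-0.006,0,0],"rotation": [0,0,0]},{"dp": [-0.006,0,0],"rotation": [0,0,0]},{"dp": [-0.006,0,0],"rotation": [0,0,0]},{"dp": [-0.006,0,0],"rotation": [0,0,0]},{"dp": [-0.006,0,0],"rotation": [0,0,0]}]}}

```text
clock: 19.3
position: [0.4731, -0.1868, 0.0781]
ee_rot: [0.005, 0.677, 0.736, 0.004]
contact_force: [11.5, 3.6, 0.7]
width: 0.0106
```

```bash
python3 -c "
from h import *
st()"
```

```text
t 19.3 pos [ 0.4731 -0.1868  0.0781] yang 4.75 z [ 0.012 -0.001 -1.   ] F [11.45  3.56  0.74] M [ 0.57 -1.77 -0.01] w 0.0106 u [-0.2011 -0.0009] Fu 11.71
```

Request:
{"name": "send_rows", "arguments": {"deltas": [{"dp": [0,0,0],"rotation": [0,0,0]},{"dp": [0,0,0],"rotation": [0,0,0]},{"dp": [0,0,0],"rotation": [0,0,0]},{"dp": [0,0,0],"rotation": [0,0,0]}]}}

```text
clock: 19.63
position: [0.4731, -0.1868, 0.0782]
ee_rot: [0.005, 0.677, 0.736, 0.004]
contact_force: [10.0, 3.9, 0.7]
width: 0.0105
```

```bash
python3 -c "
from h import *
st()"
```

```text
t 19.63 pos [ 0.4731 -0.1868  0.0782] yang 4.75 z [ 0.013 -0.001 -1.   ] F [9.96 3.91 0.7 ] M [ 0.59 -1.69  0.04] w 0.0105 u [-0.2011 -0.0009] Fu 10.25
```

Sensor noise is about 1 N. I'll add half a millimetre and keep holding, so both estimates sit round 12 N.

Request:
{"name": "send_rows", "arguments": {"deltas": [{"dp": [-0.005,0,0],"rotation": [0,0,0]},{"dp": [-0.005,0,0],"rotation": [0,0,0]},{"dp": [-0.005,0,0],"rotation": [0,0,0]},{"dp": [-0.005,0,0],"rotation": [0,0,0]},{"dp": [-0.005,0,0],"rotation": [0,0,0]},{"dp": [-0.005,0,0],"rotation": [0,0,0]}]}}

```text
clock: 20.13
position: [0.4727, -0.1868, 0.0781]
ee_rot: [0.005, 0.677, 0.736, 0.004]
contact_force: [11.0, 3.7, 0.8]
width: 0.0106
```

Request:
{"name": "send_rows", "arguments": {"deltas": [{"dp": [0,0,0],"rotation": [0,0,0]},{"dp": [0,0,0],"rotation": [0,0,0]},{"dp": [0,0,0],"rotation": [0,0,0]},{"dp": [0,0,0],"rotation": [0,0,0]}]}}

```text
clock: 20.47
position: [0.4727, -0.1869, 0.0781]
ee_rot: [0.005, 0.677, 0.736, 0.004]
contact_force: [11.5, 3.5, 1.1]
width: 0.01
```

Request:
{"name": "send_rows", "arguments": {"deltas": [{"dp": [0,0,0],"rotation": [0,0,0]},{"dp": [0,0,0],"rotation": [0,0,0]},{"dp": [0,0,0],"rotation": [0,0,0]},{"dp": [0,0,0],"rotation": [0,0,0]}]}}

```text
clock: 20.8
position: [0.4727, -0.1868, 0.0781]
ee_rot: [0.005, 0.677, 0.736, 0.004]
contact_force: [11.7, 2.8, 0.0]
width: 0.0106
```

```bash
python3 -c "
from h import *
st()
p=eyes.get_image('wrist');save(p,'w7');w=cloud(p);u=tou(w);Z=w[...,2]
m=(Z>.09)&(Z<.122)&(u[...,0]>-.23)&(u[...,0]<-.17)&(u[...,1]>.02)&(u[...,1]<.045)
print(np.percentile(u[m][:,0],[0,25,50,75,100]))
C=p['color'].astype(float);m=(C[...,2]>C[...,0]+25)&(Z>.02)&(abs(u[...,0]+.12)<.06)
print(m.sum());print(np.percentile(u[m][:,0],[1,5,25,50,75,95]))
for i in range(3): eyes.get_image('wrist');st()
"
```

```text
t 20.8 pos [ 0.4727 -0.1868  0.0781] yang 4.75 z [ 0.013 -0.001 -1.   ] F [1.172e+01 2.800e+00 1.000e-02] M [ 0.6  -1.76  0.01] w 0.0106 u [-0.2016 -0.0009] Fu 11.91
[-0.2079387  -0.20477331 -0.20195475 -0.19912644 -0.19587981]
33329
[-0.11948991 -0.11921126 -0.11883809 -0.11855328 -0.11803862 -0.1120297 ]
t 20.9 pos [ 0.4727 -0.1869  0.0781] yang 4.75 z [ 0.013 -0.001 -1.   ] F [11.71  3.82  0.71] M [ 0.56 -1.75  0.08] w 0.0104 u [-0.2016 -0.0009] Fu 11.98
t 20.95 pos [ 0.4727 -0.1868  0.0781] yang 4.75 z [ 0.013 -0.001 -1.   ] F [11.34  3.29  0.42] M [ 0.55 -1.7   0.08] w 0.0107 u [-0.2016 -0.0008] Fu 11.58
t 21.0 pos [ 0.4727 -0.1869  0.0782] yang 4.75 z [ 0.013 -0.001 -1.   ] F [11.92  4.01  0.7 ] M [ 0.63 -1.69  0.02] w 0.0107 u [-0.2016 -0.0009] Fu 12.21
```

View pics/w7.png

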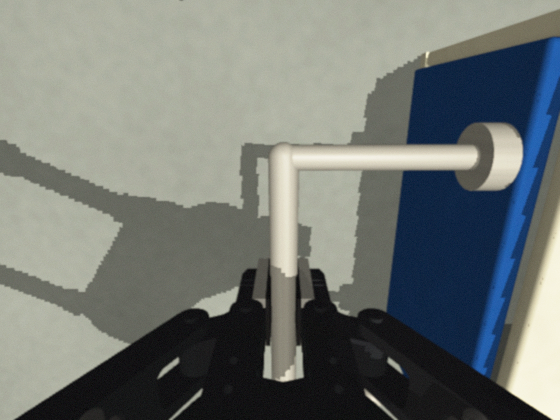

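The face stands at −0.1186 and the bar at −0.202, so the pull is drawn about 15.4 mm, or about 12.3 N. The sensor reads about 11.9 N, so the lock is holding. Now I'll ease back and let go.

Request:
{"name": "send_rows", "arguments": {"deltas": [{"dp": [0.03,0.003,0],"rotation": [0,0,0]},{"dp": [0.06,0.005,0],"rotation": [0,0,0]},{"dp": [0.09,0.007,0],"rotation": [0,0,0]},{"dp": [0.12,0.01,0],"rotation": [0,0,0]},{"dp": [0.135,0.011,0],"rotation": [0,0,0]},{"dp": [0.135,0.011,0],"rotation": [0,0,0]},{"dp": [0.135,0.011,0],"rotation": [0,0,0]}]}}

```text
clock: 21.58
position: [0.4849, -0.1858, 0.0781]
ee_rot: [0.002, 0.676, 0.736, 0.001]
contact_force: [1.5, 1.2, 7.5]
width: 0.0109
```

```bash
python3 -c "
from h import *
st()"
```

```text
t 21.58 pos [ 0.4849 -0.1858  0.0781] yang 4.86 z [ 0.005 -0.002 -1.   ] F [1.49 1.17 7.54] M [ 0.12 -0.34 -0.01] w 0.0109 u [-0.1893 -0.0008] Fu 1.58
```

Request:
{"name": "send_rows", "arguments": {"deltas": [{"dp": [0,0,0],"rotation": [0,0,0]},{"dp": [0,0,0],"rotation": [0,0,0]},{"dp": [0,0,0],"rotation": [0,0,0]},{"dp": [0,0,0],"rotation": [0,0,0]},{"dp": [0,0,0],"rotation": [0,0,0]}], "fingers": 0.0}}

```text
clock: 22.0
position: [0.4822, -0.185, 0.0763]
ee_rot: [-0.001, 0.676, 0.736, -0.0]
contact_force: [-0.5, -0.3, 0.3]
width: 0.043
```

Request:
{"name": "send_rows", "arguments": {"deltas": [{"dp": [0,0,0.15],"rotation": [0,0,0]},{"dp": [0,0,0.4],"rotation": [0,0,0]},{"dp": [0,0,0.7],"rotation": [0,0,0]},{"dp": [0,0,1],"rotation": [0,0,0]},{"dp": [0,0,1],"rotation": [0,0,0]},{"dp": [0,0,1],"rotation": [0,0,0]}]}}

```text
clock: 22.5
position: [0.484, -0.1859, 0.1989]
ee_rot: [0.003, 0.676, 0.736, 0.001]
contact_force: [0.0, -0.3, 0.2]
width: 0.0424
```

```bash
python3 -c "
from h import *
st()
for n in ['wrist','side','top']:
    p=eyes.get_image(n);save(p,n+'8');w=cloud(p);u=tou(w);Z=w[...,2]
    m=(Z>.16)&(Z<.185)&(np.hypot(u[...,0]+.03,u[...,1])<.05)
    q=u[m];c=q.mean(0);V=np.linalg.svd(q-c,full_matrices=False)[2];print(n,len(q),'wing unit-angle',np.degrees(np.arctan2(V[0][1],V[0][0])),c)
    m=(Z>.09)&(Z<.122)&(u[...,0]>-.23)&(u[...,0]<-.15)&(abs(u[...,1])<.045)
    print(np.percentile(u[m][:,0],[0,25,50,75,100]))
    m=(Z>.18)&(Z<.2)&(abs(w[...,0]-.745)<.04)&(abs(w[...,1]+.137)<.04); print('jar',np.median(w[m],0))
"
```

```text
t 22.5 pos [ 0.484  -0.1859  0.1989] yang 4.87 z [ 0.005 -0.003 -1.   ] F [ 0.01 -0.33  0.19] M [-0.02  0.04 -0.03] w 0.0424 u [-0.1903 -0.0008] Fu -0.02
wrist 3949 wing unit-angle -88.7098614785106 [-0.03499063  0.0014548 ]
[-0.19220275 -0.18975152 -0.18668914 -0.18381067 -0.18056379]
jar [nan nan nan]
side 179 wing unit-angle -90.20388749249896 [-0.02741559 -0.00373874]
[-0.19067377 -0.1845763  -0.18197809 -0.17992333 -0.17709345]
jar [ 0.74582502 -0.13781054  0.19006618]
top 79 wing unit-angle 89.85502732462732 [-0.03111084 -0.00018868]
  return _methods._mean(a, axis=axis, dtype=dtype,
  ret = um.true_divide(
Traceback (most recent call last):
IndexError: index -1 is out of bounds for axis 0 with size 0
```

View pics/side8.png

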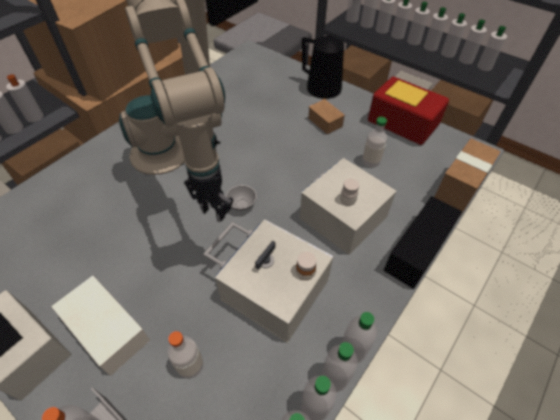

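The side view shows the drawer shut within its play, the wing crosswise at (265,253), the jar in place at (306,266), and the gripper raised clear at (207,193). Everything else is standing where it was.

```bash
python3 -c "
from h import *
st();print(manip.sign_off())"
```

```text
t 22.65 pos [ 0.4817 -0.1846  0.1953] yang 4.87 z [-0.003  0.001 -1.   ] F [ 0.2  -0.51  0.34] M [0.01 0.04 0.01] w 0.0425 u [-0.1924  0.0006] Fu 0.16
the job is handed in; nothing more can be done
None
```

The drawer is shut and locked, the tug test held, and the job was handed in at 22.7 s.

- **Push:** I pushed the drawer in by its pull until it stopped, within about 1 mm of home.
- **Latch:** I turned the wing clockwise until the turning moment jumped to about 0.95 N·m, its stop. The cameras then showed it within 0.5° of crosswise.
- **Tug:** I held the pull out at about 12 N for over 2 s. The sensor along the pull read 10–12 N over the whole hold and about 12 N at the end. The pull was drawn about 15.4 mm, which works out to 12.3 N. No reading came near 18 N.
- **Let go:** I eased the force off, opened the fingers and rose clear.

Last checks:
- **Drawer:** it sits at the end of its roughly 7 mm locked play, which the task allows.
- **Wing:** it measured 90° from two cameras. The wrist camera gave 88.7°, but it saw only part of the wing.
- **Jar and surroundings:** the jar is where it was to within about 1 mm, and the side view shows everything else standing.

Problems and disagreements:
- **Empty first grip:** the fingers stood about 31 mm higher than the reported tool position implied. Two cameras showed this, and I corrected for it.
- **Sideways force:** the sensor also showed about 3–4 N sideways during the tug. I did not correct it.
- **Final top-view check:** the bar check from the top camera failed because no points were found, so no bar position or jar reading came from that camera at the end.

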